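# Crank the plate lift to its mark and rack the gel cassette

## Task

Turn the black handwheel of the lifting tank clockwise until its yellow mark lines up with the red fin and let go of it; this raises the blue-edged glass cassette out of its slot far enough to be gripped. Then draw the cassette straight up out of the tank and stand it upright in the empty bay of the white drain rack, lowering it onto the rack's floor before letting go. Leave the wheel at its mark and everything else where it stands.

Things in the scene. Friction and masses are not known exactly. Their poses are not given: they have to be found in the camera images.
- lift: Fixed lifting tank, 250 x 160 mm (its x, y) with a white gear head 125 mm tall on its -x side carrying the handwheel and a grey slotted tank 130 mm tall (its top at 130 mm) on its +x side. Origin: centre of its underside, z up. The slot is 12 mm (x) by 114 mm (y).
- wheel (a joint): Handwheel angle (rad), growing clockwise seen from above, stops at 0 and 5.0; the yellow mark meets the red fin only at 4.20; starts at 0.4 to 1.9. Stiff (0.22 N m), stays where left. It raises an elevator bar in the tank, 12 mm per rad, that meets the cassette's lower edge at 2.0 and has lifted it 26 mm at 4.20.
- wheel_axis (a point): On the wheel's vertical axis, level with its rim top (165 mm above the work surface), at lift (-60, 0, 165) mm; axes as lift. The wheel is a black dish 110 mm in outer diameter with an upstanding rim 10 mm thick, free inside for 20 mm below its top, closed web beneath, low hub 24 mm in diameter; no spokes or crank handle.
- mark (a point): Yellow mark on the top of the wheel's rim, 50 mm from the wheel's axis; turns with the wheel.
- index (a point): Tip of the red fin (6 mm wide, top 164 mm above the work surface) standing just outside the rim, on the tank side of the wheel, where the yellow mark must come.
- slot (a point): Centre of the slot's mouth in the tank's top, 130 mm above the work surface. Axes as lift: x across the slot (12 mm), y along it (114 mm). At lift (85, 0, 130) mm.
- cassette: Gel cassette: upright loose glass panel with blue edges, 8 mm thick (its x), 110 mm wide (y), 100 mm tall (z), about 0.2 kg. Origin: centre of its lower edge. At the start it stands in the tank's slot, its top 2 mm below the slot's mouth; with the wheel at 4.20 its top is 24 mm above the mouth.
- cassette_top (a point): Middle of the cassette's upper edge, 100 mm above its origin.
- rack: Fixed white drain rack, base 150 x 150 x 8 mm, with two bays, each between two pairs of steel wire uprights (6 mm thick, tops at 63 mm, the pairs 80 mm apart along y, 18 mm free between the wires along x). Origin: centre of its underside. The bays lie at x = -35 mm (empty) and x = +35 mm (taken by the old cassette).
- bay (a point): Middle of the empty bay's floor, 8 mm above the work surface; x across the bay (cassette's thickness), y along it (cassette's width).
- old_cassette: Orange-edged cassette of the same size standing in the rack's other bay; leave alone. Origin: centre of its lower edge.
- tube_rack: Loose green tube rack, 90 x 200 x 60 mm; leave alone. Origin: centre of its underside.
- amber_bottle: Loose amber bottle, 64 mm diameter, 150 mm tall; leave alone. Origin: centre of its underside.
- beaker: Loose clear beaker, 72 mm diameter, 85 mm tall; leave alone. Origin: centre of its underside.
- tip_box: Loose blue pipette-tip box, 80 x 120 x 61 mm; leave alone. Origin: centre of its underside.
- jar: Loose white jar, 56 mm diameter, 60 mm tall; leave alone. Origin: centre of its underside.
- spatula: Loose spatula, 180 mm long, wooden handle, lying flat; leave alone. Origin: on its underside, near mid-length.
Not all that is in view belongs to the job. Leave any brown or pink look-alike of the cassette alone.

How it is judged:
By the outcome, as a careful person would: the job done as asked, in the order asked, and still so for the second after the job is handed in, with the robot touching nothing.
It also fails if it takes over 72 s, if anything falls off the work surface, if the arm or the gripper's body presses on something with over 40 N, if the wrist force passes 120 N, or if a joint passes its speed limit or range.

## Robot

A 7-joint arm with a two-finger parallel gripper is mounted at the origin on the work surface. World frame = base frame: x ahead of the robot, y to its left, z up, the work surface at z = 0. Lengths are in m, angles in rad, forces in N, time in s.
With the tool pointing down it reaches from about 0.4 to 0.85 m from the base axis. Payload 4.5 kg.
Tool frame: the origin (TCP) lies where the fingers leave the gripper's body, on its centre line; the fingertips stand 64 mm ahead of it and the grasp point (between the pads) lies 45 mm ahead of it; z points along the fingers, y is the direction in which the jaws open and shut (so a half turn about z gives the same grasp; the last joint's range is limited). The gripper opens to 88 mm and grips with 3 to 60 N. Pads are 18 mm wide; open, the fingers measure 123 mm over their backs; the gripper's body (75 mm by 187 mm) begins 45 mm behind the grasp point.
Start: joints at [-1.197, 0.689, -0.195, 1.565, 0.157, 0.902, -0.215], TCP at [0.208, 0.589, 0.303] pointing down, gripper open.
Joint ranges: [-3.01, 3.01], [-0.46, 2.08], [-1.47, 1.51], [0.13, 2.56], [-1, 4.14], [0.04, 2.09], [-2.66, 2.66]. Speed limits (rad/s): [2.57, 2.57, 3.14, 3.14, 3.14, 3.14, 3.14].

## Interface

Orientations are given as a unit quaternion [x, y, z, w].
In Python, from plant import monitor, snapshot, workorder, finder gives the robot as it stands.
- The arm moves only by the tool carry_out, never from a script. Its argument "motion" is one flat list of numbers, 6 for each row, row after row: the shift along the tool's x, y, z in cm, then the turn, a rotation vector about the tool's x, y, z in rad. In form: [x, y, z, rx, ry, rz, x, y, z, rx, ry, rz, ...]. A call has 1 to 8 rows; each row shifts and turns the commanded pose from where the row before left it, along the tool's axes as they then stand; what a row does not reach is not made up. A row lasts 1/8 s, in which the tool goes at most 62.5 mm and 10.7 degrees, less where a joint would pass 70% of its speed; a pose out of reach is approached as far as the arm can. A call with a gripper value outside its range is refused whole. "hand" is the finger opening in cm, from 0 to 8.81, set as the call begins (left out, the last holds). The fingers move at their own pace and stop on an object; "grip_force" is the grip in N (left out, the last holds). Time passes only in rows, so rows that do not move let the fingers close. It gives the time, the measured TCP pose, the force and the opening at its end, in the units of the state.
- monitor.get_state(): the state, without advancing time (a new reading comes with each control period).
- snapshot(name): name is "side" or "top"; returns a dict with "frame" (420x560x3 uint8, red, green, blue), "range_z" (420x560 float32, m along the optical axis (not along the pixel's ray), 0 where there is no reading), "fx", "fy", "cx", "cy" (pixels), "rvec" (rotation vector, rad) and "tvec" (3), from world to camera coordinates, as OpenCV has them. Camera axes: x right, y down, z forward; pixel columns grow to the right and rows downward; lengths in m; the calibration is good to about 2 mm. A picture is of the moment at which its call begins.
- workorder.finish_job(): hands the job in, once; it reports no verdict.
Trained networks look in a picture, given as the dict that the camera call returned (one of the last four; its "shot" number tells which), for a name from the list of things; names that differ only in an ending like _2 or _b are one class to them, and where a whole thing is asked for, a point or a joint stands for the part that bears it (a point fixed in the world has none). Each returns a list of dicts, best first, with "p" (0 to 1); they miss things now and then, are a little off and sometimes report something else, mostly with a low value. They report only what shows in the picture. A call takes as long as a camera call. They do not tell look-alikes from the thing itself.
- finder.masks_of(picture, thing): "pixels" (420x560 bool, what is visible of it) and "extent" ([left, top, right, bottom] in pixels, round what is visible of it).
The state is a dict: "clock": time; "q": joint angles; "qd": joint speeds; "joint_torque": joint torques, N m; "tool_pos": TCP position; "eef_rot": TCP orientation; "contact_force": force on the tool from outside, world axes, zero at the start; "moment": the same for the moment, N m; "opening": opening from 0.0 (shut) to 1.0 (fully open).
Only numpy, scipy, OpenCV 4.12 (cv2) and the standard library are available. Lean on these libraries where they do the work, as an engineer would, in place of code of your own. Each camera call takes 0.05 s, during which the arm holds its last target. There are 200 camera calls.

## Working session

There is one attempt and no reset: what is moved stays moved. The work goes in short steps, Python scripts to look and compute and a tool call to move; the robot and the scene stay as the last step left them, time stands still between calls to the robot, and variables do not carry over. Pictures are saved under pics/ and viewed, about 8 in all and at most 12, crops included, and the job is handed in when it is done.

Besides the shell and the picture viewer there is one more tool, called by a JSON object that holds its "fn" and its "kwargs". carry_out: Moves the arm, as the interface text tells. Its arguments: {"type":"object","properties":{"motion":{"type":"array"},"hand":{"type":"number"},"grip_force":{"type":"number"}},"required":["motion"]}

```bash
ls; mkdir -p pics; cat > h.py <<'E'
import numpy as np, cv2
from scipy.spatial.transform import Rotation as R
from plant import monitor, snapshot, workorder, finder
def save(p,n,crop=None,s=1):
    im=cv2.cvtColor(p["frame"],cv2.COLOR_RGB2BGR)
    if crop: l,t,r,b=crop; im=im[t:b,l:r]
    cv2.imwrite("pics/"+n,cv2.resize(im,None,fx=s,fy=s,interpolation=cv2.INTER_CUBIC))
def world(p,mask=None):
    z=p["range_z"]; v,u=np.mgrid[:420,:560]
    m=(z>0) if mask is None else mask&(z>0)
    c=np.stack([(u[m]-p["cx"])/p["fx"]*z[m],(v[m]-p["cy"])/p["fy"]*z[m],z[m]],1)
    Rm=cv2.Rodrigues(np.float64(p["rvec"]))[0]
    return (c-np.ravel(p["tvec"]))@Rm, np.stack([u[m],v[m]],1), p["frame"][m]
def pix(p,X):
    K=np.array([[p["fx"],0,p["cx"]],[0,p["fy"],p["cy"]],[0,0,1.]])
    return cv2.projectPoints(np.float64(X).reshape(-1,3),np.float64(p["rvec"]),np.float64(p["tvec"]),K,None)[0][:,0]
E
python3 - <<'E'
from h import *
for n in("side","top"):
    p=snapshot(n); save(p,n+"0.png",s=1.4)
    np.savez("pics/"+n+"0.npz",**{k:np.asarray(v) for k,v in p.items()})
    for t in("lift","wheel","mark","cassette","rack","old_cassette","slot"):
        try:
            for d in finder.masks_of(p,t)[:3]:
                W,_,_=world(p,d["pixels"]); print(n,t,round(d["p"],2),d["extent"],np.median(W,0).round(3),np.percentile(W,2,axis=0).round(3),np.percentile(W,98,axis=0).round(3))
        except Exception as e: print(t,e)
print(monitor.get_state())
E
```

```text
pics
side lift 0.87 [261.8, 217.4, 369.3, 330.1] [ 0.5   -0.237  0.115] [ 0.419 -0.28   0.006] [ 0.647 -0.139  0.166]
side wheel 0.81 [279.3, 240.4, 329.0, 281.9] [ 0.485 -0.205  0.152] [ 0.432 -0.258  0.142] [ 0.534 -0.155  0.168]
side mark 0.67 [282.1, 241.6, 324.9, 282.6] [ 0.484 -0.205  0.152] [ 0.432 -0.258  0.143] [ 0.533 -0.156  0.168]
side cassette 0.84 [217.4, 314.4, 265.6, 355.1] [ 0.287 -0.222  0.058] [ 0.261 -0.269  0.   ] [ 0.316 -0.146  0.103]
side cassette 0.78 [409.1, 246.6, 419.4, 303.6] [ 0.72  -0.367  0.074] [ 0.69  -0.393  0.009] [ 0.772 -0.322  0.104]
side cassette 0.75 [282.9, 202.6, 315.8, 240.6] [ 0.638 -0.025  0.058] [ 0.586 -0.032  0.003] [ 0.693 -0.017  0.102]
side rack 0.84 [197.5, 186.9, 264.3, 227.0] [0.534 0.192 0.01 ] [0.481 0.134 0.003] [0.628 0.279 0.05 ]
side old_cassette 0.9 [223.4, 163.6, 253.2, 209.8] [0.588 0.201 0.065] [0.581 0.151 0.007] [0.6   0.264 0.111]
side slot 0.69 [132.8, 163.6, 157.8, 196.5] [0.395 0.42  0.06 ] [0.365 0.401 0.004] [0.429 0.472 0.087]
side slot 0.65 [264.8, 221.8, 371.5, 332.1] [ 0.499 -0.238  0.115] [ 0.419 -0.28   0.
[... 1388 characters left out ...]
, 'q': array([-1.19718749,  0.68906745, -0.19460695,  1.56531137,  0.15729766,
        0.90249287, -0.21511196]), 'qd': array([ 1.16932436e-03, -3.78886702e-04, -4.87248637e-04,  3.17466589e-04,
        6.71403262e-05, -2.57062017e-04, -1.09484611e-03]), 'joint_torque': array([-4.17905321e-04, -5.27437592e+01, -1.26743864e+00, -1.53741020e+01,
       -5.18319849e-02, -9.09847076e-04,  4.00985459e-05]), 'tool_pos': array([0.20829473, 0.58928585, 0.30276018]), 'eef_rot': array([1.69080394e-01, 9.85602261e-01, 5.25293702e-05, 4.32126338e-07]), 'contact_force': array([-0.38310389,  0.36055685,  0.02613538]), 'moment': array([ 0.03846344, -0.03477793,  0.01131228]), 'opening': 0.9995076779736559}
```

```bash
python3 - <<'E'
from h import *
P={n:dict(np.load(f"pics/{n}0.npz")) for n in("side","top")}
a=P["top"]["frame"][110:325,170:440]; 
save(dict(frame=a),"c1.png",s=2.9)
# fits
for n,p in P.items():
    W,uv,c=world(p); c=c.astype(int)
    def stat(t,m): 
        if m.sum()>3:
            r=cv2.minAreaRect(np.float32(W[m][:,:2]*1000)); print(n,t,m.sum(),W[m].mean(0).round(4),W[m].min(0).round(3),W[m].max(0).round(3),[np.round(x,1) for x in r])
    near=(abs(W[:,0]-.485)<.07)&(abs(W[:,1]+.2)<.07)&(W[:,2]>.13)
    yel=near&(c[:,0]>130)&(c[:,1]>110)&(c[:,2]<90); stat("yellow",yel)
    red=(abs(W[:,0]-.53)<.04)&(abs(W[:,1]+.2)<.07)&(c[:,0]>110)&(c[:,1]<70)&(c[:,2]<70)&(W[:,2]>.1); stat("red",red)
    rim=near&(W[:,2]>.159)&(W[:,2]<.172)&(c.max(1)<90); stat("rim",rim)
    q=W[rim][:,:2]
    if len(q)>10:
        from scipy.optimize import least_squares
        s=least_squares(lambda x:np.hypot(*(q-x).T)-.05,[.485,-.2],loss="soft_l1",f_scale=.003); print("rimfit",s.x)
    blue=(abs(W[:,0]-.63)<.03)&(abs(W[:,1]+.2)<.08)&(c[:,2]>c[:,0]+40)&(W[:,2]>.1); stat("blue",blue)
    tank=(W[:,0]>.5)&(W[:,0]<.68)&(abs(W[:,1]+.2)<.11)&(abs(W[:,2]-.13)<.005); stat("tanktop",tank)
    org=(abs(W[:,0]-.588)<.03)&(abs(W[:,1]-.2)<.08)&(W[:,2]>.098); stat("oldtop",org)
    base=(abs(W[:,0]-.55)<.1)&(abs(W[:,1]-.21)<.1)&(abs(W[:,2]-.008)<.006)&(c.min(1)>170); stat("rackbase",base)
    wt=(abs(W[:,0]-.52)<.05)&(abs(W[:,1]-.21)<.1)&(abs(W[:,2]-.058)<.012); stat("wires",wt)
    if wt.sum()<60: print(W[wt].round(3).tolist())
E
```

```text
side yellow 17 [ 0.4503 -0.2093  0.1565] [ 0.432 -0.215  0.146] [ 0.471 -0.205  0.168] [array([ 451.7, -208.8]), array([39.7,  6. ]), np.float64(8.2)]
side red 12 [ 0.5591 -0.2027  0.1622] [ 0.551 -0.206  0.133] [ 0.568 -0.201  0.168] [array([ 559.3, -202.9]), array([16.6,  4.7]), np.float64(5.0)]
side rim 552 [ 0.4849 -0.2066  0.1648] [ 0.43  -0.261  0.159] [ 0.554 -0.149  0.17 ] [array([ 485., -204.]), array([111.6, 108.4]), np.float64(46.6)]
rimfit [ 0.48373492 -0.20550929]
side blue 110 [ 0.6301 -0.2013  0.129 ] [ 0.624 -0.257  0.125] [ 0.636 -0.145  0.134] [array([ 630.1, -201.2]), array([ 10.4, 112. ]), np.float64(1.1)]
side tanktop 1009 [ 0.61   -0.2116  0.1299] [ 0.5   -0.276  0.125] [ 0.655 -0.126  0.135] [array([ 578.4, -199.4]), array([151. , 153.7]), np.float64(88.5)]
side oldtop 128 [0.5897 0.2028 0.1065] [0.583 0.147 0.099] [0.6   0.264 0.115] [array([591.6, 205.5]), array([ 15.2, 116.8]), np.float64(1.2)]
side rackbase 645 [0.5396 0.2    0.0091] [0.485 0.133 0.002] [0.633 0.287 0.014] [array([557.6, 211.2]), array([148.3, 153.3]), np.float64(2.1)]
side wires 42 [0.5208
[... 2106 characters left out ...]
ray([151.9, 148.4]), np.float64(1.2)]
top wires 23 [0.5201 0.2142 0.0573] [0.506 0.167 0.046] [0.536 0.252 0.066] [array([520.9, 209.7]), array([28.2, 85.5]), np.float64(1.5)]
[[0.536, 0.171, 0.06], [0.535, 0.168, 0.066], [0.534, 0.249, 0.064], [0.534, 0.171, 0.057], [0.534, 0.169, 0.056], [0.532, 0.252, 0.061], [0.532, 0.25, 0.059], [0.532, 0.247, 0.06], [0.532, 0.169, 0.051], [0.529, 0.25, 0.058], [0.531, 0.248, 0.051], [0.511, 0.171, 0.058], [0.509, 0.167, 0.066], [0.509, 0.252, 0.059], [0.508, 0.248, 0.064], [0.509, 0.247, 0.059], [0.508, 0.171, 0.056], [0.508, 0.168, 0.059], [0.509, 0.167, 0.049], [0.507, 0.25, 0.056], [0.507, 0.247, 0.055], [0.508, 0.246, 0.048], [0.506, 0.249, 0.046]]
```

View pics/side0.png

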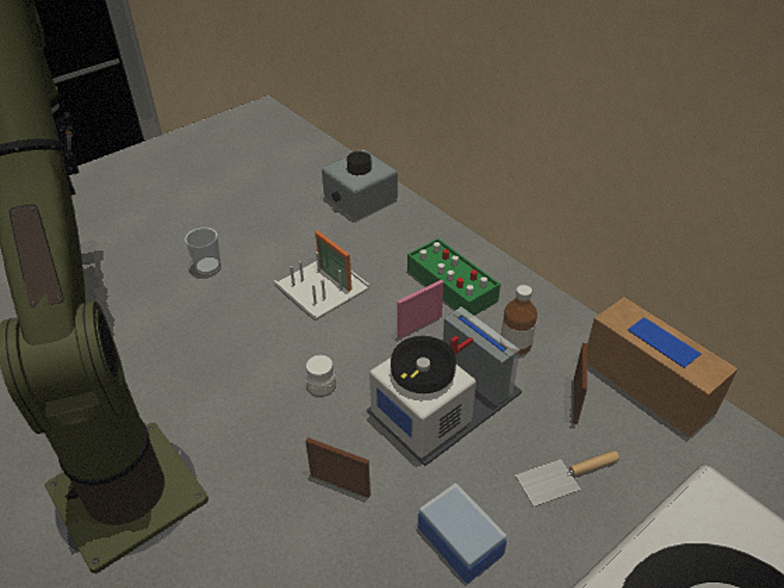

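View pics/c1.png

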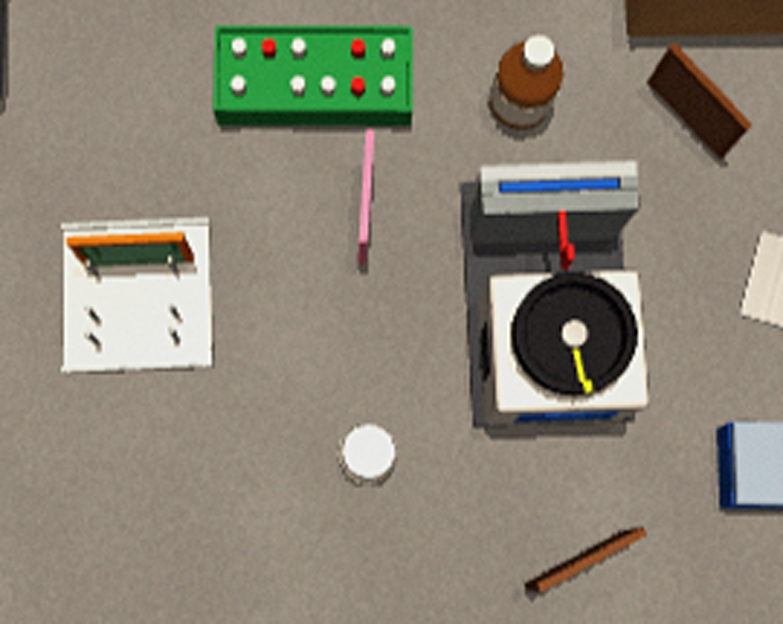

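The side view shows the lift at about (455,375) px and the rack at (320,283). In the top crop the yellow mark is at (587,387), pointing toward -x. The red fin tip is at (568,262), pointing toward +x, so about 3.3 rad clockwise remain.

**Cassette candidates (top crop):**
- Blue-edged panel in the tank slot, (560,185). This is the target, because of its blue edge and its place in the slot.
- Pink panel at (367,195), and brown panels at (700,105) and (585,560). These are look-alikes to leave alone.
- Orange-edged panel in the rack, (130,245). This is the old cassette.

I'll pinch the rim at azimuth -70° and sweep clockwise, staying away from the fin.

{"fn": "carry_out", "kwargs": {"motion": [-4.26,-2.99,0,0,0,0,-4.26,-2.99,0,0,0,0,-4.26,-2.99,0,0,0,0,-4.26,-2.99,0,0,0,0,-4.26,-2.99,0,0,0,0,-4.26,-2.99,0,0,0,0,-4.26,-2.99,0,0,0,0,-4.26,-2.99,0,0,0,0], "hand": 5}}

```text
clock: 1.8
tool_pos: [0.4509, 0.2488, 0.303]
eef_rot: [0.169, 0.986, 0.0, 0.0]
contact_force: [1.0, -0.4, -0.1]
opening: 0.569
```

```bash
cat >> h.py <<'E'
def go(pos,ybear):
    "shift in the tool's axes (cm) and turn (rad) to reach TCP pos, tool down, y at bearing ybear (deg)"
    s=monitor.get_state(); r=R.from_quat(s["eef_rot"]); b=np.radians(ybear)
    y=np.array([np.cos(b),np.sin(b),0]); z=np.array([0,0,-1.]); T=R.from_matrix(np.stack([np.cross(y,z),y,z],1))
    print("t",round(s["clock"],2),"pos",s["tool_pos"].round(4),"F",s["contact_force"].round(1),"open",round(s["opening"],3),"q",s["q"].round(2))
    print("shift cm",(r.inv().apply(np.array(pos)-s["tool_pos"])*100).round(2),"turn",(r.inv()*T).as_rotvec().round(3))
E
python3 - <<'E'
from h import *
go([.502,-.2485,.29],110)
for n in("side","top"):
    p=dict(np.load(f"pics/{n}0.npz")); W,uv,c=world(p); c=c.astype(int)
    for cx,cy in((.485,-.2015),):
        m=(np.hypot(W[:,0]-cx,W[:,1]-cy)<.056)&(W[:,2]>.135)&(c[:,0]>120)&(c[:,1]>100)&(c[:,2]<90)
        d=W[m][:,:2]-[cx,cy]; print(n,np.c_[np.degrees(np.arctan2(d[:,1],d[:,0]))%360,np.hypot(*d.T)*1000,W[m][:,2]*1000].round(0)[np.argsort(np.hypot(*d.T))][::2].tolist(), np.polyfit(d[:,0],d[:,1],1))
E
```

```text
t 1.8 pos [0.4509 0.2488 0.303 ] F [ 1.  -0.4 -0.1] open 0.569 q [-0.44  0.55 -0.25  1.89  0.2   0.72  0.43]
shift cm [-21.39 -45.19   1.27] turn [ 0.001  0.001 -0.689]
side [[197.0, 14.0, 146.0], [192.0, 17.0, 147.0], [195.0, 22.0, 149.0], [193.0, 25.0, 147.0], [196.0, 27.0, 147.0], [186.0, 29.0, 145.0], [196.0, 31.0, 147.0], [194.0, 46.0, 167.0], [189.0, 49.0, 168.0], [190.0, 52.0, 168.0], [191.0, 54.0, 166.0]] [ 0.18792301 -0.00067461]
top [[191.0, 12.0, 147.0], [198.0, 15.0, 146.0], [195.0, 18.0, 147.0], [194.0, 20.0, 143.0], [191.0, 23.0, 146.0], [190.0, 25.0, 144.0], [188.0, 28.0, 147.0], [188.0, 30.0, 144.0], [187.0, 33.0, 145.0], [186.0, 35.0, 145.0], [195.0, 36.0, 144.0], [188.0, 39.0, 149.0], [193.0, 41.0, 142.0], [199.0, 43.0, 145.0], [189.0, 47.0, 169.0], [187.0, 48.0, 161.0], [193.0, 49.0, 162.0], [192.0, 52.0, 163.0]] [ 0.15881807 -0.00116263]
```

{"fn": "carry_out", "kwargs": {"motion": [-2.38,-5.02,0,0,0,0,-2.38,-5.02,0,0,0,0,-2.38,-5.02,0,0,0,0,-2.38,-5.02,0,0,0,0,-2.38,-5.02,0,0,0,0,-2.38,-5.02,0,0,0,0,-2.38,-5.02,0,0,0,0,-2.38,-5.02,0,0,0,0]}}

```text
clock: 2.8
tool_pos: [0.4957, -0.1938, 0.3029]
eef_rot: [0.169, 0.986, 0.0, 0.0]
contact_force: [0.2, 0.0, -0.7]
opening: 0.565
```

{"fn": "carry_out", "kwargs": {"motion": [-2.35,-5.03,0,0,0,0,0,0,0,0,0,-0.138,0,0,0,0,0,-0.138,0,0,0,0,0,-0.138,0,0,0,0,0,-0.138,0,0,0,0,0,-0.137,0,0,0,0,0,0], "hand": 4}}

```text
clock: 3.68
tool_pos: [0.5009, -0.2473, 0.3027]
eef_rot: [-0.173, 0.985, 0.0, 0.0]
contact_force: [0.7, -0.2, -0.0]
opening: 0.453
```

```bash
python3 - <<'E'
from h import *
go([.502,-.2485,.211],110)
E
```

```text
t 3.67 pos [ 0.5009 -0.2473  0.3027] F [ 0.7 -0.2 -0. ] open 0.453 q [ 0.68  0.64 -0.5   1.76  0.39  0.85  1.91]
shift cm [-0.06 -0.15  9.17] turn [ 0.     0.    -0.002]
```

{"fn": "carry_out", "kwargs": {"motion": [-0.06,-0.15,2,0,0,0,0,0,2,0,0,0,0,0,2,0,0,0,0,0,1.5,0,0,0,0,0,0.8,0,0,0,0,0,0.6,0,0,0,0,0,0,0,0,0], "hand": 3}}

```text
clock: 4.55
tool_pos: [0.5021, -0.2483, 0.2136]
eef_rot: [-0.174, 0.985, 0.0, -0.0]
contact_force: [0.6, 0.8, -0.2]
opening: 0.341
```

{"fn": "carry_out", "kwargs": {"motion": [0,0,0,0,0,0,0,0,0,0,0,0,0,0,0,0,0,0,0,0,0,0,0,0], "hand": 0, "grip_force": 25}}

```text
clock: 5.05
tool_pos: [0.5027, -0.2498, 0.2142]
eef_rot: [-0.173, 0.985, -0.001, 0.001]
contact_force: [1.3, -5.3, 0.4]
opening: 0.131
```

{"fn": "carry_out", "kwargs": {"motion": [0,-0.2,0,0,0,0,0.35,0.01,0,0,0,0.07,0.7,0.05,0,0,0,0.14,0.7,0.05,0,0,0,0.14,0.7,0.05,0,0,0,0.14,0.7,0.05,0,0,0,0.14,0.7,0.05,0,0,0,0.14]}}

```text
clock: 5.92
tool_pos: [0.467, -0.2489, 0.2142]
eef_rot: [0.211, 0.978, 0.0, 0.002]
contact_force: [4.9, -2.2, -1.6]
opening: 0.126
```

```bash
python3 - <<'E'
from h import *
go([.502,-.2485,.211],110); print(monitor.get_state()["moment"])
E
```

```text
t 5.92 pos [ 0.467  -0.2489  0.2142] F [ 4.9 -2.2 -1.6] open 0.126 q [ 0.53  0.7  -0.21  1.94  0.27  0.52  1.28]
shift cm [-3.18  1.48  0.33] turn [-0.     0.005 -0.773]
[-0.44756585 -0.90672979 -0.01748088]
```

{"fn": "carry_out", "kwargs": {"motion": [0.7,0.05,0,0,0,0.14,0.7,0.05,0,0,0,0.14,0.7,0.05,0,0,0,0.14,0.7,0.05,0,0,0,0.14,0.7,0.05,0,0,0,0.14,0.7,0.05,0,0,0,0.14,0.7,0.05,0,0,0,0.14,0.7,0.05,0,0,0,0.14]}}

```text
clock: 6.92
tool_pos: [0.4368, -0.2056, 0.2141]
eef_rot: [0.698, 0.716, 0.0, 0.002]
contact_force: [1.8, -5.0, 0.3]
opening: 0.125
```

{"fn": "carry_out", "kwargs": {"motion": [0.7,0.05,0,0,0,0.14,0.7,0.05,0,0,0,0.14,0.7,0.05,0,0,0,0.14,0.7,0.05,0,0,0,0.14,0.7,0.05,0,0,0,0.14,0.7,0.05,0,0,0,0.14,0.7,0.05,0,0,0,0.14]}}

```text
clock: 7.8
tool_pos: [0.4565, -0.1636, 0.2141]
eef_rot: [0.953, 0.303, 0.0, 0.001]
contact_force: [-1.1, -6.4, 2.6]
opening: 0.129
```

```bash
cat >> h.py <<'E'
def wheel(n,fn=None):
    p=snapshot(n); W,uv,c=world(p); c=c.astype(int)
    if fn: save(p,fn,(290,150,430,280) if n=="top" else (240,190,400,330),5)
    cx,cy=.485,-.202 if n=="top" else -.2045
    m=(np.hypot(W[:,0]-cx,W[:,1]-cy)<.056)&(W[:,2]>.135)&(c[:,0]>120)&(c[:,1]>100)&(c[:,2]<90)
    d=W[m][:,:2]-[cx,cy]; r=np.hypot(*d.T); a=np.degrees(np.arctan2(d[:,1],d[:,0]))
    red=(abs(W[:,0]-.555)<.03)&(abs(W[:,1]+.2)<.04)&(W[:,2]>.13)&(c[:,0]>110)&(c[:,1]<70)&(c[:,2]<70)
    f=W[red][:,:2]-[cx,cy]
    print(n,"mark",m.sum(),"web",a[r<40].mean().round(1),"rim",a[r>42].mean().round(1),"line",np.degrees(np.arctan(np.polyfit(d[:,0],d[:,1],1)[0])).round(1),"fin",np.degrees(np.arctan2(f[:,1],f[:,0])).mean().round(1), "fin y",W[red][:,1].mean().round(4))
    return p
E
python3 - <<'E'
from h import *
go([.502,-.2485,.211],110)
wheel("top"); wheel("side")
E
```

```text
t 7.8 pos [ 0.4565 -0.1636  0.2141] F [-1.1 -6.4  2.6] open 0.129 q [ 0.02  0.7   0.37  2.08 -0.55  0.45 -0.14]
shift cm [-1.18  9.56  0.34] turn [-0.     0.004 -2.876]h.py:31: RuntimeWarning: Mean of empty slice.
  print(n,"mark",m.sum(),"web",a[r<40].mean().round(1),"rim",a[r>42].mean().round(1),"line",np.degrees(np.arctan(np.polyfit(d[:,0],d[:,1],1)[0])).round(1),"fin",np.degrees(np.arctan2(f[:,1],f[:,0])).mean().round(1), "fin y",W[red][:,1].mean().round(4))
  ret = ret.dtype.type(ret / rcount)
Traceback (most recent call last):
  File "h.py", line 31, in wheel
    print(n,"mark",m.sum(),"web",a[r<40].mean().round(1),"rim",a[r>42].mean().round(1),"line",np.degrees(np.arctan(np.polyfit(d[:,0],d[:,1],1)[0])).round(1),"fin",np.degrees(np.arctan2(f[:,1],f[:,0])).mean().round(1), "fin y",W[red][:,1].mean().round(4))
                                                                                                                   ~~~~~~~~~~^^^^^^^^^^^^^^^^^
TypeError: expected non-empty vector for x
```

{"fn": "carry_out", "kwargs": {"motion": [0.7,0.05,0,0,0,0.14,0.7,0.05,0,0,0,0.14,0.7,0.05,0,0,0,0.14,0.1,0,0,0,0,0.02,0,0,0,0,0,0]}}

```text
clock: 8.48
tool_pos: [0.4762, -0.1547, 0.2141]
eef_rot: [0.996, 0.09, 0.0, 0.001]
contact_force: [-1.9, -4.0, 5.5]
opening: 0.13
```

{"fn": "carry_out", "kwargs": {"motion": [0,0,0,0,0,0,0,0,0,0,0,0,0,0,-2,0,0,0,0,0,-4,0,0,0,0,-5,-2,0,0,0,0,-5,0,0,0,0,0,-5,0,0,0,0,0,-5,0,0,0,0], "hand": 3}}

```text
clock: 9.48
tool_pos: [0.4398, 0.0453, 0.2935]
eef_rot: [0.996, 0.091, -0.0, -0.001]
contact_force: [0.3, 0.2, -0.2]
opening: 0.338
```

```bash
python3 - <<'E'
from h import *
go([.502,-.2485,.211],110)
wheel("top","t1.png"); wheel("side","s1.png"); wheel("top")
E
```

```text
t 9.47 pos [0.4398 0.0453 0.2935] F [ 0.3  0.2 -0.2] open 0.338 q [-0.65  0.57  0.71  2.13 -0.62  0.65 -0.89]
shift cm [ 0.81 30.03  8.2 ] turn [1.000e-03 2.000e-03 2.974e+00]
top mark 37 web 0.8 rim nan line 1.1 fin 1.3 fin y -0.2001
side mark 28 web 3.9 rim nan line 2.0 fin 1.6 fin y -0.2022
top mark 37 web 0.5 rim nan line 1.0 fin 1.1 fin y -0.2004h.py:31: RuntimeWarning: Mean of empty slice.
  print(n,"mark",m.sum(),"web",a[r<40].mean().round(1),"rim",a[r>42].mean().round(1),"line",np.degrees(np.arctan(np.polyfit(d[:,0],d[:,1],1)[0])).round(1),"fin",np.degrees(np.arctan2(f[:,1],f[:,0])).mean().round(1), "fin y",W[red][:,1].mean().round(4))
  ret = ret.dtype.type(ret / rcount)
```

View pics/t1.png

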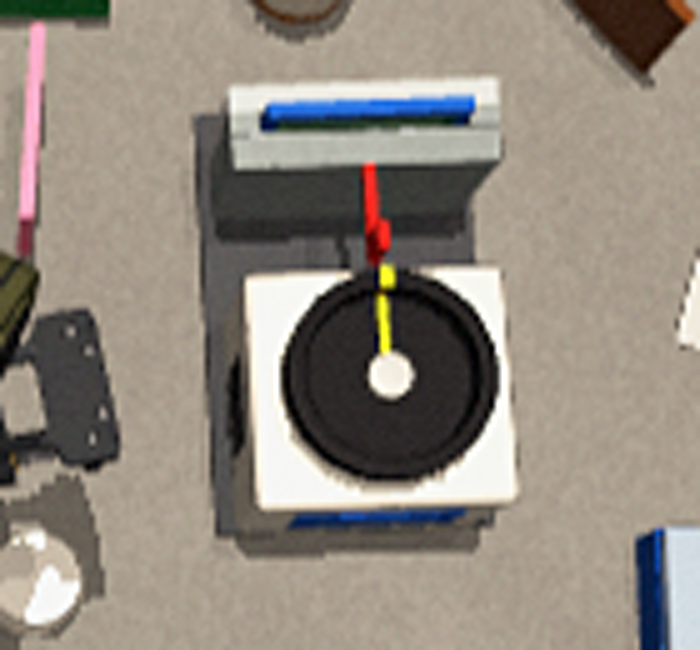

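The top crop shows the wheel's mark at (387,277) px and the fin at (380,240), nearly aligned. The blue cassette now stands clear of the slot at (370,110). I'll measure the residual angle more carefully by casting rays onto the rim plane.

```bash
cat >> h.py <<'E'
from scipy.optimize import least_squares
def cast(p,uv,z):
    Rm=cv2.Rodrigues(np.float64(p["rvec"]))[0]; o=-Rm.T@np.ravel(p["tvec"])
    d=np.c_[(uv[:,0]-p["cx"])/p["fx"],(uv[:,1]-p["cy"])/p["fy"],np.ones(len(uv))]@Rm
    return (o+d*((z-o[2])/d[:,2])[:,None])[:,:2]
def fine(n):
    p=snapshot(n); W,uv,c=world(p); c=c.astype(int)
    near=np.hypot(W[:,0]-.485,W[:,1]+.203)<.062
    m=near&(W[:,2]>.158)&(W[:,2]<.173); q=cast(p,uv[m],.165)
    ctr=least_squares(lambda x:np.hypot(*(q-x).T)-.05,[.485,-.202],loss="soft_l1",f_scale=.004).x
    Y=(c[:,0]>110)&(c[:,1]>100)&(c[:,2]<.6*c[:,1])
    ym=m&Y; wm=near&Y&(W[:,2]<.153)
    red=(abs(W[:,0]-.555)<.03)&(abs(W[:,1]+.2)<.04)&(W[:,2]>.157)&(c[:,0]>100)&(c[:,1]<60)&(c[:,2]<60)
    wq=(c[:,0]+c[:,1]-2*c[:,2])
    for t,k,z in(("mark",ym,.165),("fin",red,.163)):
        if k.sum():
            a=np.average(cast(p,uv[k],z),0,weights=wq[k] if t=="mark" else None)-ctr; print(n,t,k.sum(),(a*1000).round(1),"az",np.degrees(np.arctan2(a[1],a[0])).round(2))
    a=cast(p,uv[wm],.146); l=np.polyfit(a[:,0],a[:,1],1); print(n,"ctr",ctr.round(4),"web line az",np.degrees(np.arctan(l[0])).round(2),"line y at ctr",np.polyval(l,ctr[0]).round(4))
    b=(abs(W[:,0]-.63)<.03)&(abs(W[:,1]+.2)<.08)&(c[:,2]>c[:,0]+40)&(W[:,2]>.145)
    r=cv2.minAreaRect(np.float32(cast(p,uv[b],.154)*1000)); print(n,"casstop",W[b].mean(0).round(4),"zmax",W[b][:,2].max().round(3),r)
E
python3 - <<'E'
from h import *
for n in("top","side","top"): fine(n)
E
```

```text
top mark 12 [50.4  0.1] az 0.14
top fin 14 [73.1  1.1] az 0.85
top ctr [ 0.4848 -0.2013] web line az 1.59 line y at ctr -0.2022
top casstop [ 0.6297 -0.198   0.1527] zmax 0.161 ((628.6885986328125, -198.693359375), (10.87730598449707, 109.42788696289062), 0.9040013551712036)
side mark 9 [53.6  4.7] az 5.03
side fin 13 [76.3  4.1] az 3.09
side ctr [ 0.4837 -0.2053] web line az 1.1 line y at ctr -0.2025
side casstop [ 0.6294 -0.2026  0.1546] zmax 0.159 ((627.85595703125, -199.94607543945312), (15.219066619873047, 109.93064880371094), 1.048095464706421)
top mark 11 [50.5  0.2] az 0.2
top fin 15 [72.9  1. ] az 0.8
top ctr [ 0.4848 -0.2012] web line az 1.59 line y at ctr -0.2022
top casstop [ 0.6298 -0.1978  0.1527] zmax 0.16 ((629.7381591796875, -198.6649932861328), (9.724245071411133, 109.58301544189453), 1.8889281749725342)
```

Both cameras put the mark within about 1° of the fin, so the wheel is done. Next is the cassette.

{"fn": "carry_out", "kwargs": {"motion": [0,0,0,0,0,-0.175,0,0,0,0,0,-0.175,0,0,0,0,0,-0.175,0,0,0,0,0,-0.175,0,0,0,0,0,-0.175,0,0,0,0,0,-0.175,0,0,0,0,0,-0.175,0,0,0,0,0,-0.175], "hand": 4}}

```text
clock: 10.78
tool_pos: [0.4409, 0.0411, 0.2938]
eef_rot: [0.703, 0.711, -0.0, 0.0]
contact_force: [-0.6, -0.1, 0.3]
opening: 0.456
```

```bash
python3 - <<'E'
from h import *
go([.629,-.1995,.29],1)
E
```

```text
t 10.78 pos [0.4409 0.0411 0.2938] F [-0.6 -0.1  0.3] open 0.456 q [-0.38  0.49  0.27  2.12 -0.24  0.56  0.08]
shift cm [-24.28  18.52   0.39] turn [ 0.     0.    -0.006]
```

{"fn": "carry_out", "kwargs": {"motion": [-3.03,2.31,0,0,0,0,-3.03,2.31,0,0,0,0,-3.03,2.31,0,0,0,0,-3.03,2.31,0,0,0,0,-3.03,2.31,0,0,0,0,-3.03,2.31,0,0,0,0,-3.03,2.31,0,0,0,0,-3.03,2.31,0,0,0,0]}}

```text
clock: 11.78
tool_pos: [0.6277, -0.2011, 0.2936]
eef_rot: [0.705, 0.709, -0.0, -0.0]
contact_force: [1.0, 0.3, 0.6]
opening: 0.453
```

{"fn": "carry_out", "kwargs": {"motion": [0,0,2,0,0,0,0,0,2,0,0,0,0,0,1,0,0,0,0,0,0,0,0,0]}}

```text
clock: 12.28
tool_pos: [0.6272, -0.1986, 0.2431]
eef_rot: [0.704, 0.71, -0.0, -0.001]
contact_force: [-0.3, -0.6, 0.4]
opening: 0.453
```

```bash
python3 - <<'E'
from h import *
go([.629,-.1995,.199],1)
E
```

```text
t 12.28 pos [ 0.6272 -0.1986  0.2431] F [-0.3 -0.6  0.4] open 0.453 q [ 0.12  0.81  0.23  1.53 -0.22  0.83  0.44]
shift cm [-0.09  0.19  4.41] turn [-0.002 -0.    -0.009]
```

{"fn": "carry_out", "kwargs": {"motion": [0,0.15,1.5,0,0,-0.009,0,0,1.3,0,0,0,0,0,1,0,0,0,0,0,0.6,0,0,0,0,0,0,0,0,0]}}

```text
clock: 12.9
tool_pos: [0.6292, -0.1974, 0.1991]
eef_rot: [0.7, 0.714, -0.0, -0.0]
contact_force: [-0.4, 0.2, -0.4]
opening: 0.455
```

{"fn": "carry_out", "kwargs": {"motion": [0,0,0,0,0,0,0,0,0,0,0,0,0,0,0,0,0,0,0,0,0,0,0,0], "hand": 0, "grip_force": 12}}

```text
clock: 13.4
tool_pos: [0.6297, -0.1975, 0.1999]
eef_rot: [0.7, 0.714, 0.0, 0.0]
contact_force: [-0.0, 0.1, 0.8]
opening: 0.088
```

```bash
python3 - <<'E'
from h import *
go([.629,-.1995,.199],1)
E
```

```text
t 13.4 pos [ 0.6297 -0.1975  0.1999] F [-0.   0.1  0.8] open 0.088 q [ 0.13  0.87  0.21  1.55 -0.23  0.75  0.45]
shift cm [-0.19 -0.07  0.09] turn [0.001 0.    0.002]
```

{"fn": "carry_out", "kwargs": {"motion": [0,0,-0.5,0,0,0,0,0,-1,0,0,0,0,0,-1.5,0,0,0,0,0,-1.5,0,0,0,0,0,-2,0,0,0,0,0,-2,0,0,0,0,0,-2,0,0,0,0,0,-1.5,0,0,0], "grip_force": 25}}

```text
clock: 14.4
tool_pos: [0.6292, -0.1977, 0.3215]
eef_rot: [0.7, 0.714, 0.0, 0.0]
contact_force: [0.0, 0.4, -1.3]
opening: 0.09
```

```bash
python3 - <<'E'
from h import *
go([.521,.2105,.325],1)
p=snapshot("side"); save(p,"s2.png",(200,120,400,340),2.7)
E
```

```text
t 14.4 pos [ 0.6292 -0.1977  0.3215] F [ 0.   0.4 -1.3] open 0.09 q [ 0.1   0.73  0.25  1.44 -0.2   0.99  0.42]
shift cm [ 41.02 -10.05  -0.37] turn [0.001 0.    0.001]
```

View pics/s2.png

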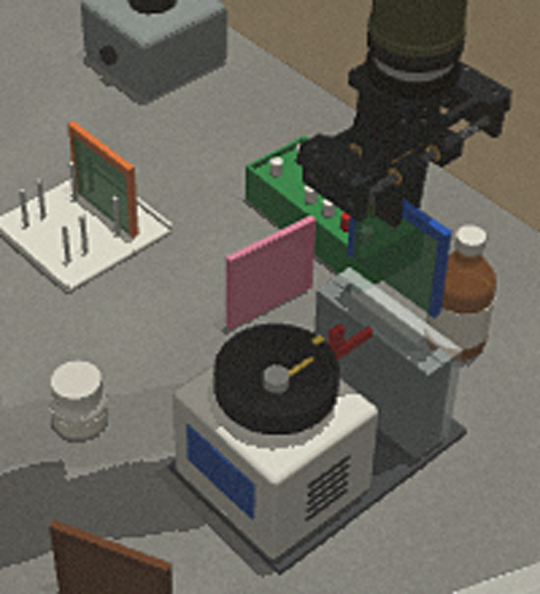

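The crop shows the blue cassette hanging clear of the tank from the gripper at about (400,255) px, with the wheel mark still at the fin at (330,340). I'll carry it over to the rack.

{"fn": "carry_out", "kwargs": {"motion": [3,-0.75,0,0,0,0,5.5,-1.35,0,0,0,0,5.5,-1.35,0,0,0,0,5.5,-1.35,0,0,0,0,5.5,-1.35,0,0,0,0,5.5,-1.35,0,0,0,0,5,-1.2,0,0,0,0,3.5,-0.8,0,0,0,0]}}

```text
clock: 15.45
tool_pos: [0.5257, 0.1935, 0.3197]
eef_rot: [0.699, 0.715, -0.0, -0.001]
contact_force: [-0.1, -0.1, -2.2]
opening: 0.088
```

{"fn": "carry_out", "kwargs": {"motion": [2,-0.55,0,0,0,0,0,0,0,0,0,0,0,0,2,0,0,0,0,0,2,0,0,0,0,0,2,0,0,0,0,0,1.5,0,0,0,0,0,0,0,0,0]}}

```text
clock: 16.32
tool_pos: [0.5209, 0.2093, 0.2439]
eef_rot: [0.701, 0.713, -0.001, -0.0]
contact_force: [-0.7, 0.0, -2.2]
opening: 0.09
```

```bash
python3 - <<'E'
from h import *
go([.521,.2105,.242],1.5)
for n in("side","top"):
    p=snapshot(n); W,uv,c=world(p); c=c.astype(int)
    b=(abs(W[:,0]-.521)<.03)&(abs(W[:,1]-.21)<.08)&(c[:,2]>c[:,0]+35)&(W[:,2]>.07)&(W[:,2]<.22)
    print(n,b.sum(),np.percentile(W[b],[1,50,99],axis=0).round(4).tolist(),"yaw",np.degrees(np.arctan(-np.polyfit(W[b][:,1],W[b][:,0],1)[0])).round(1))
    w=(abs(W[:,0]-.521)<.022)&(abs(W[:,1]-.21)<.06)&(W[:,2]>.035)&(W[:,2]<.067)
    for sx in(-1,1):
        for sy in(-1,1):
            k=w&((W[:,0]-.521)*sx>0)&((W[:,1]-.21)*sy>0); print(n,sx,sy,k.sum(),np.median(W[k],0).round(4) if k.any() else "")
    save(p,n+"3.png",(160,110,320,250) if n=="side" else (150,140,290,260),4.5)
E
```

```text
t 16.32 pos [0.5209 0.2093 0.2439] F [-0.7  0.  -2.2] open 0.09 q [-0.62  0.7   0.26  1.83 -0.27  0.65 -0.18]
shift cm [0.12 0.01 0.19] turn [-0.002  0.001 -0.009]
side 140 [[0.5136, 0.147, 0.1031], [0.5178, 0.159, 0.185], [0.5244, 0.2616, 0.2029]] yaw 1.7
side -1 -1 18 [0.5095 0.1671 0.0488]
side -1 1 15 [0.5073 0.2461 0.0489]
side 1 -1 16 [0.5337 0.1667 0.0496]
side 1 1 16 [0.5314 0.2469 0.0487]
top 69 [[0.5174, 0.1523, 0.1054], [0.5205, 0.1584, 0.1966], [0.5257, 0.183, 0.202]] yaw -0.2
top -1 -1 7 [0.5091 0.168  0.0515]
top -1 1 5 [0.507  0.2471 0.044 ]
top 1 -1 0 
top 1 1 0
```

View pics/side3.png

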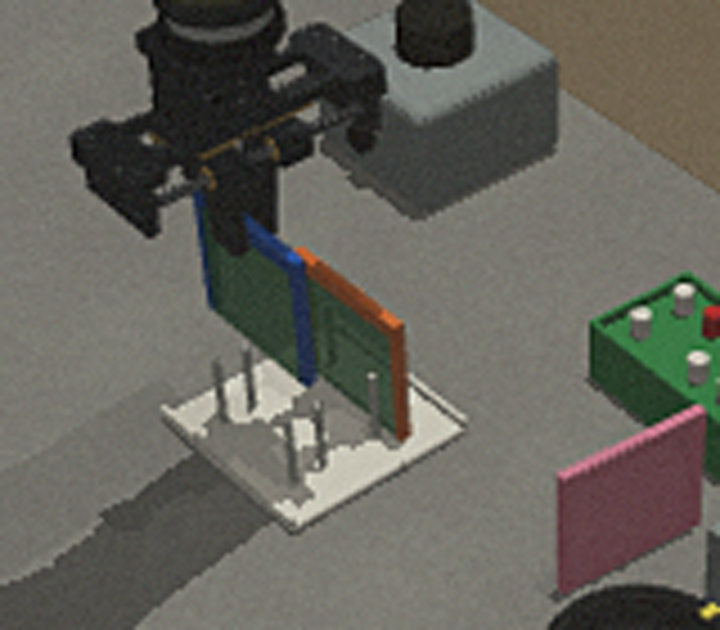

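The crop shows the cassette upright over the empty bay, its lower edge from about (210,308) to (310,385) px. It sits between the wire pairs at (220,390)/(250,380) and (292,450)/(320,435). I'll lower it.

{"fn": "carry_out", "kwargs": {"motion": [0.05,0.03,1.5,0,0,-0.009,0,0,1.5,0,0,0,0,0,1.2,0,0,0,0,0,1.2,0,0,0,0,0,1.2,0,0,0,0,0,1,0,0,0,0,0,0.5,0,0,0,0,0,0,0,0,0]}}

```text
clock: 17.42
tool_pos: [0.5214, 0.211, 0.1635]
eef_rot: [0.697, 0.717, -0.0, -0.0]
contact_force: [0.2, -0.2, -2.6]
opening: 0.086
```

{"fn": "carry_out", "kwargs": {"motion": [0,0,0.2,0,0,0,0,0,0.2,0,0,0,0,0,0.1,0,0,0,0,0,0,0,0,0,0,0,0,0,0,0]}}

```text
clock: 18.05
tool_pos: [0.5215, 0.211, 0.1588]
eef_rot: [0.697, 0.717, 0.0, 0.0]
contact_force: [0.6, -0.5, -2.7]
opening: 0.087
```

{"fn": "carry_out", "kwargs": {"motion": [0,0,0.15,0,0,0,0,0,0.15,0,0,0,0,0,0.1,0,0,0,0,0,0,0,0,0]}}

```text
clock: 18.55
tool_pos: [0.5214, 0.211, 0.1546]
eef_rot: [0.697, 0.717, -0.0, -0.0]
contact_force: [-0.1, -0.1, -3.0]
opening: 0.091
```

{"fn": "carry_out", "kwargs": {"motion": [0,0,0.1,0,0,0,0,0,0,0,0,0]}}

```text
clock: 18.8
tool_pos: [0.5215, 0.211, 0.1537]
eef_rot: [0.697, 0.717, 0.0, -0.0]
contact_force: [0.6, 0.8, -1.7]
opening: 0.09
```

{"fn": "carry_out", "kwargs": {"motion": [0,0,0.1,0,0,0,0,0,0,0,0,0]}}

```text
clock: 19.05
tool_pos: [0.5217, 0.211, 0.1536]
eef_rot: [0.697, 0.717, 0.0, 0.0]
contact_force: [0.1, -1.0, 4.4]
opening: 0.088
```

Contact with the floor is clear: Fz went from -2.7 to +4.4 N at the expected height. Releasing.

{"fn": "carry_out", "kwargs": {"motion": [0,0,0,0,0,0,0,0,0,0,0,0,0,0,0,0,0,0,0,0,-1,0,0,0,0,0,-2,0,0,0,0,0,-3,0,0,0,0,0,-4,0,0,0,0,0,-4,0,0,0], "hand": 2.5}}

```text
clock: 20.05
tool_pos: [0.5213, 0.2109, 0.2945]
eef_rot: [0.697, 0.717, 0.0, 0.0]
contact_force: [0.2, -0.2, -0.4]
opening: 0.285
```

{"fn": "carry_out", "kwargs": {"motion": [0,-4,0,0,0,0,5,0,0,0,0,0,5,0,0,0,0,0,5,0,0,0,0,0,4,0,0,0,0,0,0,0,0,0,0,0]}}

```text
clock: 20.8
tool_pos: [0.4744, 0.4041, 0.2928]
eef_rot: [0.695, 0.719, 0.001, -0.001]
contact_force: [-0.6, -0.8, 0.3]
opening: 0.285
```

```bash
python3 - <<'E'
from h import *
go([.52,.21,.3],1)
for n in("top","side"):
    fine(n) if 0 else None
    p=snapshot(n); W,uv,c=world(p); c=c.astype(int)
    b=(abs(W[:,0]-.521)<.03)&(abs(W[:,1]-.21)<.08)&(c[:,2]>c[:,0]+35)&(W[:,2]>.02)
    print(n,b.sum(),np.percentile(W[b],[1,50,99],axis=0).round(4).tolist())
    o=(abs(W[:,0]-.59)<.03)&(abs(W[:,1]-.21)<.08)&(W[:,2]>.098); print("old",W[o].mean(0).round(4))
    save(p,n+"4.png",(170,130,410,290),3.3)
    wheel(n)
E
```

```text
t 20.8 pos [0.4744 0.4041 0.2928] F [-0.6 -0.8  0.3] open 0.285 q [-0.95  0.72  0.32  1.6  -0.28  0.87 -0.49]
shift cm [-19.55   3.88  -0.78] turn [-0.    -0.003  0.017]
top 162 [[0.5152, 0.1537, 0.0334], [0.5201, 0.2048, 0.1061], [0.5296, 0.2625, 0.1125]]
old [0.5909 0.2073 0.1058]
top mark 34 web 0.5 rim nan line 1.3 fin 0.9 fin y -0.2007
side 131 [[0.5133, 0.1485, 0.0261], [0.519, 0.196, 0.1074], [0.5249, 0.2615, 0.1137]]
old [0.5898 0.2038 0.1064]
side mark 27 web 4.1 rim nan line 0.1 fin 1.4 fin y -0.2026h.py:31: RuntimeWarning: Mean of empty slice.
  print(n,"mark",m.sum(),"web",a[r<40].mean().round(1),"rim",a[r>42].mean().round(1),"line",np.degrees(np.arctan(np.polyfit(d[:,0],d[:,1],1)[0])).round(1),"fin",np.degrees(np.arctan2(f[:,1],f[:,0])).mean().round(1), "fin y",W[red][:,1].mean().round(4))
  ret = ret.dtype.type(ret / rcount)
```

View pics/side4.png

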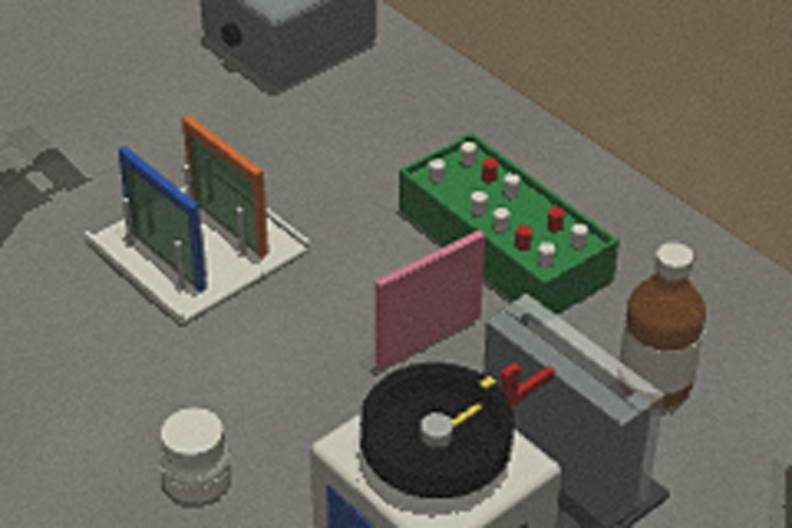

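View pics/top4.png

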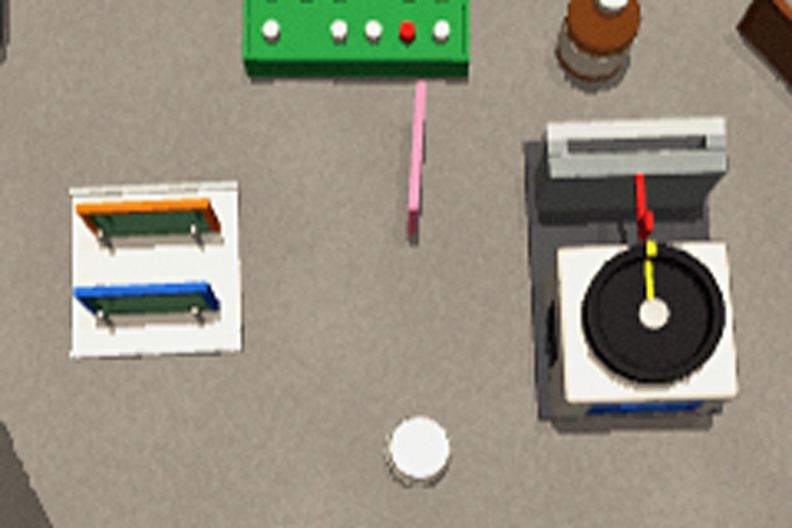

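In the side crop the blue cassette stands upright in the bay at about (165,215) px, parallel to the orange one. In the top crop the mark at (651,248) points at the fin at (645,220), the slot is empty, and everything else is undisturbed. Handing in.

```bash
python3 -c "
from plant import workorder; print(workorder.finish_job())"
```

```text
the job is handed in; nothing more can be done
None
```

I turned the wheel about 3.3 rad clockwise to its mark and let go of it. I then drew the blue-edged cassette straight up out of the tank and stood it in the rack's empty bay. It was lowered until the floor took the load (Fz went from -2.7 to +4.4 N) before I released it. The job was handed in at about 21 s of the 72 s allowed.

**Last checks:**
- **Cassette:** it stands upright in the bay at about (0.52, 0.21), with its top at about 107 mm against 108 mm expected.
- **Neighbours:** the old cassette measured unchanged to about 1 mm. I checked the other things in the last crops only by eye, and those in view looked undisturbed. The beaker, tip box, spatula and one brown panel were out of frame, so I did not recheck them.
- **Wheel mark:** the top camera puts it within about 1° of the fin. The side camera's readings disagree with each other: its direct azimuths for the mark came out 2–3° off the fin. The lines fitted to the yellow stripe agreed within about 2°. I put this down to the roughly 2 mm calibration offset and left the wheel alone.

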